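# Centre the egg cup on its stand

### The job

Two eggs in egg cups are ready to go out, each on its own little black pedestal stand, but one cup stands well off-centre. With light taps or pushes of the fingers, slide that cup across its stand until it stands in the middle, upright and still with its egg in it. Never pinch or lift the cup, do not strike or press it hard, tip it or touch the egg, leave the stand where it is, and leave the other service and everything else alone.

Things in the scene. Friction and masses are not known exactly. Their poses are not given: they have to be found in the camera images.
- cup: Off-centre egg cup: white porcelain, round, 42 mm high, 60 to 120 g. Origin at the centre of its underside, z up. Rests on a ring 36 mm across; its foot flares to a rim 53 mm across, 4 to 8 mm above the underside, its widest part; neck 25 mm, then a bowl 49 mm across from 30 mm up. Pushed level at the foot rim it slides, at bowl height it tips. Starts 16 to 24 mm off its stand's middle, any direction.
- egg: Hen's egg in the off-centre cup, loose, brown shell, 52 mm long, 41 mm across, 55 g, blunt end down. Origin at its lowest point when upright, about 15 mm above the cup's underside; its tip is about 67 mm above the cup's underside.
- stand: The stand under the off-centre cup: round black stoneware pedestal, loose, 550 g, 38 mm high; flat top disc 92 mm across and 8 mm thick, waist 44 mm, base 74 mm across. Origin at the centre of its underside, on the table; the middle of its top lies 38 mm straight above. Friction between cup and stand about 0.6.
- cup2: The other egg cup, same shape, already in the middle of its stand. Origin at the centre of its underside. Leave alone.
- egg2: The egg in the other cup, same size. Leave alone.
- stand2: The other stand, same shape. Origin at the centre of its underside. Leave alone.
- spoon: Small steel spoon, about 145 mm long along its x axis, lying flat between the two stands, 10 mm high. Leave alone.
- salt_dish: Small black dish, 64 mm across, 24 mm high, beyond the stands. Origin at the centre of its underside. Leave alone.
- tweezers: Flat steel plating tweezers, 190 mm long, 8 mm high, lying across beyond the stands. Origin at the middle of the underside. Leave alone.
- pepper_mill: Dark wooden pepper mill, 54 mm across, 156 mm high, far left. Origin at the centre of its underside. Leave alone.
- squeeze_bottle: Cream squeeze bottle with red nozzle, 54 mm across, 188 mm high, far right. Origin at the centre of its underside. Leave alone.
- plate_stack: Stack of four small black plates, 146 mm across, 37 mm high, near left. Origin at the centre of its underside. Leave alone.

How it is judged (in metres and radians):
At the end, for the whole second after the job is handed in: The cup that was off-centre stands upright and still on its stand, its middle within 5 mm of the middle of the stand, with the egg seated in it; the stand is within 12 mm of where it was, and the other service stands as it was (horizontal distance between cup and stand below 0.005 m and angle between cup's own z axis and vertical below 0.06 rad and z of cup in the frame of stand between 0.035 and 0.041 m and linear speed of cup below 0.02 m/s and horizontal distance between egg and cup below 0.008 m and z of egg in the frame of cup below 0.022 m and distance of stand from where it was at the start of the episode below 0.012 m and horizontal distance between cup2 and stand2 below 0.006 m); the robot touches nothing.
It fails at once if the cup is tipped (more than about 17 degrees), knocked off its stand, or loses its egg (angle between cup's own z axis and vertical above 0.3 rad or z of cup in the frame of stand below 0.03 m or distance between egg and cup above 0.03 m).
It fails at once if the cup is lifted off its stand, pinched, struck or pressed hard (over 10 N) (z of cup in the frame of stand above 0.048 m or contact force between the fingers and cup above 10 N).
It fails at once if the egg is touched, or the cup is touched with anything but the fingers (contact force between any of the fingers, the arm and egg above 0.3 N or contact force between the arm and cup above 1 N).
It fails at once if the stand is shifted more than 12 mm or tipped (distance of stand from where it was at the start of the episode above 0.012 m or angle between stand's own z axis and vertical above 0.1 rad).
It fails at once if the other service is shifted more than 10 mm, or a bystander is shifted more than 20 mm or knocked over (distance of any of cup2, stand2 from where it was at the start of the episode above 0.01 m or distance of egg2 from where it was at the start of the episode above 0.015 m or distance of any of spoon, salt_dish, tweezers, pepper_mill, squeeze_bottle, plate_stack from where it was at the start of the episode above 0.02 m or angle between any of pepper_mill, squeeze_bottle's own z axis and vertical above 0.5 rad).
It also fails if it takes over 51 s, if anything falls off the work surface, if the arm or the gripper's body presses on something with over 40 N, if the wrist force passes 120 N, or if a joint passes its speed limit or range.

### The arm

A 6-joint arm with a two-finger parallel gripper is mounted at the origin on the work surface. World frame = base frame: x ahead of the robot, y to its left, z up, the work surface at z = 0. Lengths are in m, angles in degrees, forces in N, time in s.
With the tool pointing down it reaches from about 0.35 to 0.875 m from the base axis. Payload 4.2 kg.
Tool frame: the origin (TCP) lies at the very end of the fingers, on their centre line; the grasp point (between the pads) lies behind it (r.grip_point_offset is the z of the grasp point in the tool frame, in m); z points along the fingers, y is the direction in which the jaws open and shut (so a half turn about z gives the same grasp; the last joint's range is limited). The gripper opens to 87 mm and grips with 3 to 60 N. Pads are 19 mm wide; open, the fingers measure 117 mm over their backs; the gripper's body (75 mm by 190 mm) begins 51 mm behind the grasp point.
Start: joints at [-57.72, 22.042, 0.453, 0, -68.411, -14.817], TCP at [0.188, -0.596, 0.223] pointing down, gripper open.
Joint ranges: [-179.83, 179.83], [-69.29, 118.12], [-61.27, 80.66], [-181.25, 117.63], [-171.15, -9.14], [-177.46, 177.46]. Speed limits (degrees/s): [159.86, 159.86, 180, 180, 180, 180].

### API

Orientations are given as a 3x3 rotation matrix whose columns are the frame's x, y, z axes.
In Python, from station import r, capture, workorder gives the robot as it stands. The module is installed in compiled form; this text tells all that it offers.
- The arm moves only by the shell command python3 -m crank 'ROWS'. ROWS is JSON, a list of rows, each an object with "delta_rot": the turn, a rotation vector about the tool's x, y, z in rad, a list of three; "linear": the shift along the tool's x, y, z in m, a list of three; "gripper": the opening in per cent of the stroke, from 0 (shut) to 100 (fully open). A call has 1 to 10 rows; each row shifts and turns the commanded pose from where the row before left it, along the tool's axes as they then stand; what a row does not reach is not made up. A row lasts 1/8 s, in which the tool goes at most 62.5 mm and 10.7 degrees, less where a joint would pass 70% of its speed; a pose out of reach is approached as far as the arm can. A call is refused whole if a number of a shift passes 0.0625 or a number of a turn 0.188, either way. A call with a gripper value outside its range is refused whole. The fingers move at their own pace and stop on an object; the grip force is fixed at half the most. Time passes only in rows, so rows that do not move let the fingers close. It gives the time, the measured TCP pose, the force and the opening at its end, in the units of the state.
- r.sense(): the state, without advancing time (a new reading comes with each control period).
- capture(name): name is "side" or "top"; returns a dict with "img" (400x640x3 uint8, blue, green, red), "fx", "fy", "cx", "cy" (pixels), "dist_coeffs" ([k1, k2, p1, p2, k3] as OpenCV has them; the pictures are not rectified), "world_from_camera" (4x4, takes a point from camera to world coordinates). Camera axes: x right, y down, z forward; pixel columns grow to the right and rows downward; lengths in m; the calibration is good to about 2 mm. A picture is of the moment at which its call begins. There is no depth.
- workorder.finish_job(): hands the job in, once; it reports no verdict.
The state is a dict: "time_s": time; "joints": joint angles; "joint_velocities": joint speeds; "effort": joint torques, N m; "tcp_pos": TCP position; "ee_rot": TCP orientation; "wrist_force": force on the tool from outside, world axes, zero at the start; "moment": the same for the moment, N m; "gripper_width": opening from 0.0 (shut) to 1.0 (fully open).
Only numpy, scipy, OpenCV 4.12 (cv2) and the standard library are available. Lean on these libraries where they do the work, as an engineer would, in place of code of your own. Each camera call takes 0.05 s, during which the arm holds its last target.

## Working session

There is one attempt and no reset: what is moved stays moved. The work goes in short steps, Python scripts to look and compute and a shell command to move; the robot and the scene stay as the last step left them, time stands still between calls to the robot, and variables do not carry over. Pictures are saved under pics/ and viewed, and the job is handed in when it is done.

```bash
mkdir -p pics; python3 - <<'E'
from station import r,capture
import cv2,numpy as np
for n in("top","side"):
    c=capture(n);cv2.imwrite(f"pics/{n}0.png",c["img"]);print(n,c["fx"],c["fy"],c["cx"],c["cy"],c["dist_coeffs"]);print(np.round(c["world_from_camera"],4))
s=r.sense();print(s,r.grip_point_offset)
E
```

```text
top 456.42197192926335 456.42197192926335 323.33841691620034 198.40825937110708 [0.00753636 0.         0.         0.         0.        ]
[[ 0.0258 -0.9882  0.1513  0.3323]
 [-0.9996 -0.0242  0.0123 -0.0102]
 [-0.0085 -0.1515 -0.9884  1.2264]
 [ 0.      0.      0.      1.    ]]
side 360.8123372185767 360.8123372185767 318.24906792709936 199.06862682462585 [0.02495164 0.         0.         0.         0.        ]
[[-0.949  -0.2028  0.2415  0.2772]
 [-0.3148  0.6558 -0.6862  0.6962]
 [-0.0192 -0.7272 -0.6862  0.7351]
 [ 0.      0.      0.      1.    ]]
{'time_s': 0.1, 'joints': array([-5.77190334e+01,  2.20870373e+01,  3.89780828e-01, -2.53125935e-02,
       -6.84110906e+01, -1.48152581e+01]), 'joint_velocities': array([-0.10246697, -0.13198735,  0.14217723,  0.10027369, -0.04679526,
       -0.02503671]), 'effort': array([-3.06790180e-04, -3.91689670e+01,  1.87935591e+01,  4.23191249e+00,
        1.34795706e-02, -6.67993686e-05]), 'tcp_pos': array([ 0.18743525, -0.59568654,  0.22157665]), 'ee_rot': array([[-9.53945616e-01, -2.99978871e-01, -6.62615074e-04],
       [-2.99979591e-01,  9.53943887e-01,  1.81810192e-03],
       [ 8.67054389e-05,  1.93314135e-03, -9.99998128e-01]]), 'wrist_force': array([ 0.24031746, -0.09398289,  0.31207838]), 'moment': array([-0.03584824,  0.01859906,  0.0425232 ]), 'gripper_width': 1.000196315739724} -0.0187
```

View pics/top0.png

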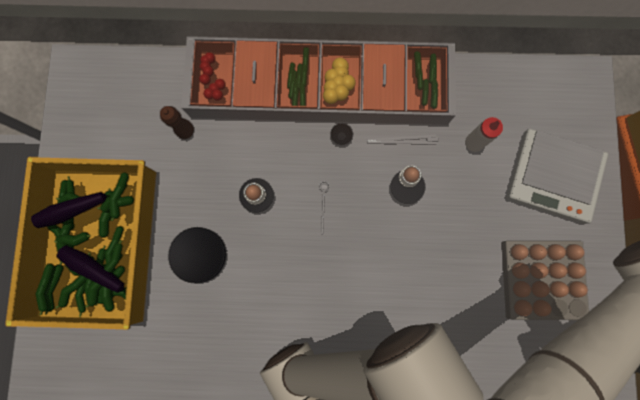

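View pics/side0.png

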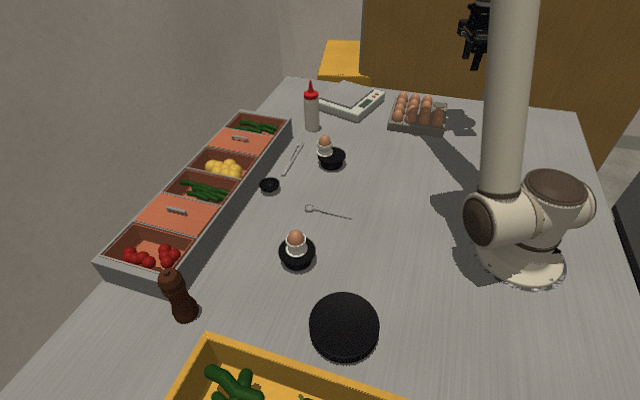

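```bash
python3 - <<'E'
import cv2,numpy as np
t=cv2.imread("pics/top0.png");s=cv2.imread("pics/side0.png")
a=[t[160:215,380:435],t[168:223,230:285],s[130:185,300:355],s[222:277,268:323]]
a=[cv2.resize(x,(390,290) if 0 else (290,290),interpolation=cv2.INTER_NEAREST) for x in a]
cv2.imwrite("pics/z0.png",np.vstack([np.hstack(a[:2]),np.hstack(a[2:])]))
E
```

```text
(no output)
```

View pics/z0.png

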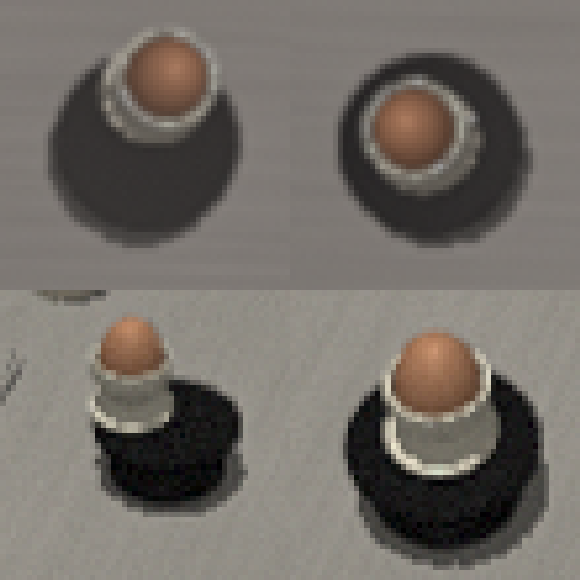

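```bash
cat > h.py <<'E'
import cv2,numpy as np
from scipy.optimize import least_squares
def rays(c,px,z):
    K=np.array([[c["fx"],0,c["cx"]],[0,c["fy"],c["cy"]],[0,0,1]]);T=np.array(c["world_from_camera"])
    n=cv2.undistortPoints(np.array(px,float).reshape(-1,1,2),K,np.array(c["dist_coeffs"])).reshape(-1,2)
    d=np.c_[n,np.ones(len(n))]@T[:3,:3].T
    return T[:3,3]+d*((z-T[2,3])/d[:,2])[:,None]
def proj(c,P):
    K=np.array([[c["fx"],0,c["cx"]],[0,c["fy"],c["cy"]],[0,0,1]]);T=np.linalg.inv(c["world_from_camera"])
    return cv2.projectPoints(np.array(P,float).reshape(-1,1,3),cv2.Rodrigues(T[:3,:3])[0],T[:3,3],K,np.array(c["dist_coeffs"]))[0].reshape(-1,2)
def circ(p,R,x0,fs=.001):
    f=lambda q:np.hypot(p[:,0]-q[0],p[:,1]-q[1])-R
    s=least_squares(f,x0,loss="cauchy",f_scale=fs);return s.x,np.median(abs(s.fun)),(abs(s.fun)<.002).mean()
def masks(img):
    i=img.astype(int);B,G,R=i[...,0],i[...,1],i[...,2]
    return (img.max(2)<75).astype(np.uint8),((R-B>35)).astype(np.uint8)
def sub(c,uv,half=34,S=6):
    """upsampled crop"""
    u,v=[int(round(k)) for k in uv];x0,y0=u-half,v-half
    im=c["img"][y0:y0+2*half,x0:x0+2*half]
    M=np.array([[S,0,(S-1)/2],[0,S,(S-1)/2]],float)
    up=cv2.warpAffine(im,M,(2*half*S,2*half*S),flags=cv2.INTER_CUBIC,borderMode=cv2.BORDER_REPLICATE)
    back=lambda p:(np.array(p,float)-(S-1)/2)/S+[x0,y0]
    return up,back
def biggest(m):
    cs,_=cv2.findContours(m,cv2.RETR_EXTERNAL,cv2.CHAIN_APPROX_NONE)
    return max(cs,key=cv2.contourArea).reshape(-1,2)
def meas(c,guess,dark=62,ez=.078):
    up,back=sub(c,proj(c,[[*guess,.05]])[0])
    b=(up.max(2)<dark).astype(np.uint8)
    k=biggest(b);P=rays(c,back(k),.038)[:,:2];st=circ(P,.046,guess)
    i=up.astype(int);e=((i[...,2]-i[...,0])>35).astype(np.uint8)
    m=cv2.moments(biggest(e).reshape(-1,1,2));ep=rays(c,back([[m["m10"]/m["m00"],m["m01"]/m["m00"]]]),ez)[0,:2]
    return st,ep
E
python3 - <<'E'
from station import r,capture
from h import *
for n in("top","side"):
    c=capture(n)
    for g,px in(("off",(407,186) if n=="top" else (330,158)),("ctr",(257,196)if n=="top" else (296,252))):
        gx=rays(c,[px],.03)[0,:2]
        for d in ((58,66,76) if n=="top" else (40,55,70)):
            st,ep=meas(c,gx,d)
            print(n,g,d,np.round(st[0],4),round(st[1],5),round(st[2],2),"egg",np.round(ep,4),"off mm",np.round((ep-st[0])*1e3,1))
E
```

```text
top off 58 [ 0.5532 -0.2144] 0.00197 0.5 egg [ 0.5775 -0.2196] off mm [24.3 -5.2]
top off 66 [ 0.5513 -0.215 ] 0.00123 0.58 egg [ 0.5775 -0.2196] off mm [26.2 -4.6]
top off 76 [ 0.5481 -0.2143] 0.00137 0.61 egg [ 0.5775 -0.2196] off mm [29.4 -5.3]
top ctr 58 [0.5179 0.1825] 0.00089 0.82 egg [0.5211 0.1851] off mm [3.1 2.5]
top ctr 66 [0.5179 0.1818] 0.0008 0.91 egg [0.5211 0.1851] off mm [3.2 3.3]
top ctr 76 [0.5184 0.1822] 0.00099 0.72 egg [0.5211 0.1851] off mm [2.7 2.9]
side off 40 [ 0.5483 -0.2079] 0.01263 0.26 egg [ 0.5761 -0.2261] off mm [ 27.8 -18.2]
side off 55 [ 0.5476 -0.2086] 0.01298 0.31 egg [ 0.5761 -0.2261] off mm [ 28.5 -17.5]
side off 70 [ 0.5469 -0.2093] 0.01447 0.27 egg [ 0.5761 -0.2261] off mm [ 29.1 -16.8]
side ctr 40 [0.515  0.1916] 0.0056 0.27 egg [0.5192 0.1824] off mm [ 4.2 -9.2]
side ctr 55 [0.515  0.1905] 0.00708 0.37 egg [0.5192 0.1824] off mm [ 4.3 -8.1]
side ctr 70 [0.5095 0.2027] 0.00396 0.3 egg [0.5192 0.1824] off mm [  9.7 -20.4]
```

```bash
python3 - <<'E'
from station import r,capture
from h import *
row=[]
t=capture("top");s=capture("side")
for c,gs in((t,[(407,186),(257,196)]),(s,[(330,158),(296,252)])):
    o=[]
    for px in gs:
        up,back=sub(c,px,26,7)
        g=np.clip((up.astype(float)*(2.2 if c is t else 1.5)),0,255).astype(np.uint8)
        o.append(cv2.resize(g,(290,290)))
    row.append(np.hstack(o))
cv2.imwrite("pics/z1.png",np.vstack(row))
i=t["img"].astype(int)
print(i[168:212:2,405].tolist());print(i[192,384:430:1].max(1).tolist())
print(i[170:222,257].max(1).tolist())
print(i[203,236:280].max(1).tolist())
E
```

```text
[[135, 146, 152], [67, 79, 98], [56, 70, 97], [59, 73, 100], [54, 66, 91], [69, 78, 95], [116, 123, 130], [91, 98, 102], [91, 98, 104], [74, 79, 82], [48, 48, 51], [51, 51, 54], [51, 51, 54], [49, 50, 53], [50, 52, 54], [50, 51, 54], [51, 52, 55], [49, 51, 52], [66, 68, 70], [83, 85, 90], [119, 123, 128], [120, 124, 129]]
[125, 124, 126, 126, 115, 83, 66, 59, 51, 54, 55, 56, 55, 54, 55, 55, 54, 54, 54, 54, 53, 54, 53, 53, 54, 53, 54, 53, 53, 53, 53, 52, 52, 53, 53, 53, 52, 52, 50, 59, 92, 127, 131, 130, 129, 130]
[128, 125, 126, 125, 127, 128, 130, 117, 69, 44, 45, 45, 48, 88, 133, 116, 103, 106, 112, 116, 118, 119, 117, 114, 109, 102, 94, 84, 96, 136, 146, 107, 97, 94, 61, 44, 45, 46, 46, 46, 46, 46, 49, 63, 87, 124, 129, 126, 125, 125, 125, 125]
[123, 125, 125, 123, 108, 66, 40, 41, 44, 42, 42, 42, 46, 58, 80, 99, 94, 93, 96, 97, 94, 94, 91, 81, 60, 45, 42, 45, 47, 48, 48, 49, 48, 49, 48, 53, 65, 75, 100, 124, 129, 128, 128, 128]
```

View pics/z1.png

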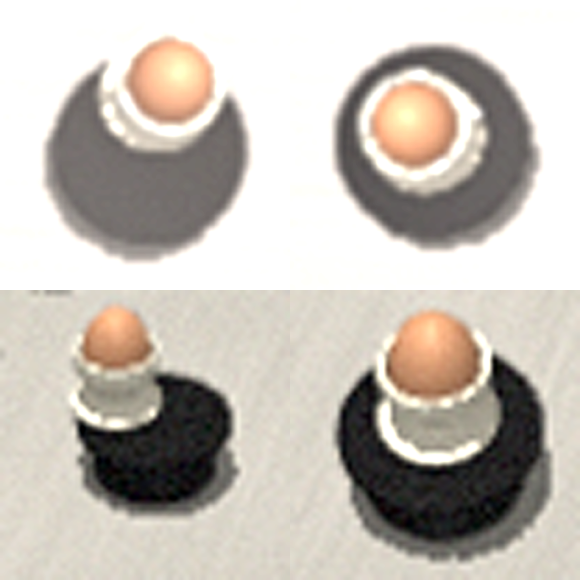

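```bash
cat >> h.py <<'E'
def arcfit(P,cam,guess,R,sign,sect,it=6,tol=.006):
    q=np.array(guess,float)
    for k in range(it):
        a=sign*(q-cam);a/=np.linalg.norm(a)
        d=P-q;rr=np.linalg.norm(d,axis=1)
        ok=(d@a/rr>np.cos(np.radians(sect)))&(abs(rr-R)<(tol if k>2 else .02))
        if ok.sum()<15:return q,9,0
        p=P[ok];s=least_squares(lambda x:np.hypot(p[:,0]-x[0],p[:,1]-x[1])-R,q,loss="cauchy",f_scale=.0006);q=s.x
    return q,np.median(abs(s.fun)),ok.sum()
def meas2(c,g,bright):
    """stand by far arc, foot by near arc"""
    cam=np.array(c["world_from_camera"])[:2,3]
    up,back=sub(c,proj(c,[[*g,.04]])[0],36,6)
    v=up.max(2);b=(v<bright[0]).astype(np.uint8);K=biggest(b)
    st=arcfit(rays(c,back(K),.038)[:,:2],cam,g,.046,1,95,tol=.003)
    # foot: near boundary of white inside the dark hull (edges dark->bright)
    hull=cv2.fillConvexPoly(np.zeros_like(b),cv2.convexHull(K.reshape(-1,1,2)),1)
    w=((v>=bright[1])&(hull>0)).astype(np.uint8)
    kw=biggest(w)
    up2=rays(c,back(kw),.042)[:,:2]
    return st,up2,cam
E
python3 - <<'E'
from station import r,capture
from h import *
for n,br in(("top",(85,75)),("side",(70,90))):
    c=capture(n)
    for g,px in(("off",(407,186) if n=="top" else (330,158)),("ctr",(257,196)if n=="top" else (296,252))):
        g0=rays(c,[px],.03)[0,:2]
        st,w,cam=meas2(c,g0,br)
        ini=st[0]+([.018,-.008] if g=="off" else [0,0])
        f=arcfit(w,cam,ini,.0265,-1,60,tol=.003)
        _,ep=meas(c,st[0])
        print(n,g,np.round(st[0],4),round(st[1],5),st[2],"foot",np.round(f[0],4),round(f[1],5),f[2],"off",np.round((f[0]-st[0])*1e3,1),"eggoff",np.round((ep-st[0])*1e3,1))
E
```

```text
top off [ 0.5524 -0.216 ] 0.00031 182 foot [ 0.5704 -0.224 ] 9 0 off [18. -8.] eggoff [25.1 -3.6]
top ctr [0.5193 0.1828] 0.00033 311 foot [0.5193 0.1828] 9 0 off [0. 0.] eggoff [1.7 2.3]
side off [ 0.5494 -0.2105] 0.00036 106 foot [ 0.5728 -0.2163] 0.0004 86 off [23.4 -5.8] eggoff [ 26.7 -15.8]
side ctr [0.516  0.1887] 0.00067 184 foot [0.5178 0.1855] 0.00016 118 off [ 1.8 -3.2] eggoff [ 3.3 -6.4]
```

```bash
python3 - <<'E'
import re
s=open('h.py').read()
s=s.replace("    kw=biggest(w)\n","""    i=up.astype(int);br=((i[...,2]-i[...,0])>35)
    w=((v>=bright[1])|br).astype(np.uint8)&cv2.erode(hull,np.ones((13,13)))|br.astype(np.uint8)
    w=cv2.morphologyEx(w,cv2.MORPH_CLOSE,np.ones((9,9)));kw=biggest(w)
""");open('h.py','w').write(s)
E
cat > m.py <<'E'
from station import r,capture
from h import *
import sys
def run(off=(.018,-.005),stg=None):
  for n,br in(("top",(85,75)),("side",(70,90))):
    c=capture(n)
    for g,px in(("off",(407,186) if n=="top" else (330,158)),("ctr",(257,196)if n=="top" else (296,252))):
        g0=rays(c,[px],.03)[0,:2]
        st,w,cam=meas2(c,g0,br)
        ini=st[0]+(off if g=="off" else [0,0])
        f=arcfit(w,cam,ini,.0265,-1,55,tol=.003)
        _,ep=meas(c,st[0])
        print(n,g,np.round(st[0],4),round(st[1],5),st[2],"foot",np.round(f[0],4),round(f[1],5),f[2],"off",np.round((f[0]-st[0])*1e3,1),"egg",np.round(ep,4),"eggoff",np.round((ep-st[0])*1e3,1))
if __name__=="__main__": run([float(x) for x in sys.argv[1:3]] if len(sys.argv)>2 else (.02,-.003))
E
python3 m.py
```

```text
top off [ 0.5524 -0.216 ] 0.00033 182 foot [ 0.5767 -0.2176] 0.00026 107 off [24.3 -1.6] egg [ 0.5775 -0.2196] eggoff [25.1 -3.6]
top ctr [0.5194 0.1828] 0.00034 310 foot [0.5215 0.1833] 0.00039 109 off [2.1 0.5] egg [0.5211 0.1851] eggoff [1.8 2.2]
side off [ 0.5495 -0.2105] 0.00037 106 foot [ 0.5695 -0.2135] 9 0 off [20. -3.] egg [ 0.5762 -0.2262] eggoff [ 26.7 -15.7]
side ctr [0.5159 0.1888] 0.00076 183 foot [0.5177 0.1854] 0.00013 111 off [ 1.8 -3.3] egg [0.5193 0.1823] eggoff [ 3.4 -6.4]
```

```bash
cat > d.py <<'E'
from station import r
import numpy as np,sys
s=r.sense();R=np.array(s["ee_rot"]);p=np.array(s["tcp_pos"])
print("t",s["time_s"],"p",np.round(p,4),"F",np.round(s["wrist_force"],2),"w",round(s["gripper_width"],3),"xang",round(np.degrees(np.arctan2(R[1,0],R[0,0])),2));print(np.round(R,4))
if len(sys.argv)>3:
    v=R.T@(np.array([float(a) for a in sys.argv[1:4]])-p);print("tool delta",np.round(v,4),np.linalg.norm(v))
E
python3 -m crank '[{"delta_rot":[0,0,0.126],"linear":[0,0,0],"gripper":0},{"delta_rot":[0,0,0.126],"linear":[0,0,0],"gripper":0},{"delta_rot":[0,0,0.125],"linear":[0,0,0],"gripper":0},{"delta_rot":[0,0.1745,0],"linear":[0,0,0],"gripper":0},{"delta_rot":[0,0,0],"linear":[0,0,0],"gripper":0},{"delta_rot":[0,0,0],"linear":[0,0,0],"gripper":0}]'
python3 d.py .6254 -.2207 .2
python3 - <<'E'
from station import capture
from h import *
c=capture("top")
print(rays(c,[(476,146)],.0), rays(c,[(491,127)],.188),rays(c,[(403,140)],.0))
E
```

```text
time_s: 1.25
tcp_pos: [0.1878, -0.596, 0.2223]
ee_rot: [[-0.982, 0.072, -0.172], [0.071, 0.997, 0.013], [0.173, 0.001, -0.985]]
wrist_force: [0.6, 0.0, 0.3]
gripper_width: 0.403
t 1.25 p [ 0.1878 -0.596   0.2223] F [0.64 0.02 0.3 ] w 0.403 xang 175.88
[[-9.825e-01  7.190e-02 -1.721e-01]
 [ 7.070e-02  9.974e-01  1.300e-02]
 [ 1.726e-01  6.000e-04 -9.850e-01]]
tool delta [-0.4072  0.4058 -0.0484] 0.5769211736945646
[[ 0.67637903 -0.41181196  0.        ]] [[ 0.67039701 -0.38638704  0.188     ]] [[ 0.68885617 -0.21108675  0.        ]]
```

```bash
python3 -m crank '[{"delta_rot":[0,0,0],"linear":[-0.04,0.04,-0.004],"gripper":0},{"delta_rot":[0,0,0],"linear":[-0.04,0.04,-0.004],"gripper":0},{"delta_rot":[0,0,0],"linear":[-0.04,0.04,-0.004],"gripper":0},{"delta_rot":[0,0,0],"linear":[-0.04,0.04,-0.004],"gripper":0},{"delta_rot":[0,0,0],"linear":[-0.04,0.04,-0.004],"gripper":0},{"delta_rot":[0,0,0],"linear":[-0.04,0.04,-0.004],"gripper":0},{"delta_rot":[0,0,0],"linear":[-0.04,0.04,-0.004],"gripper":0},{"delta_rot":[0,0,0],"linear":[-0.04,0.04,-0.004],"gripper":0},{"delta_rot":[0,0,0],"linear":[-0.04,0.04,-0.004],"gripper":0},{"delta_rot":[0,0,0],"linear":[-0.04,0.04,-0.004],"gripper":0}]'
python3 d.py .6354 -.2214 .05
python3 - <<'E'
from station import capture
import cv2
for n in("top","side"):cv2.imwrite(f"pics/{n}1.png",capture(n)["img"])
E
```

```text
time_s: 2.55
tcp_pos: [0.6173, -0.2255, 0.1933]
ee_rot: [[-0.983, 0.073, -0.171], [0.072, 0.997, 0.013], [0.172, 0.001, -0.985]]
wrist_force: [0.2, -0.7, -0.3]
gripper_width: 0.005
t 2.55 p [ 0.6173 -0.2255  0.1933] F [ 0.2  -0.69 -0.3 ] w 0.005 xang 175.8
[[-9.825e-01  7.330e-02 -1.710e-01]
 [ 7.210e-02  9.973e-01  1.320e-02]
 [ 1.716e-01  7.000e-04 -9.852e-01]]
tool delta [-0.042   0.0053  0.1381] 0.14449823099362286
```

View pics/side1.png

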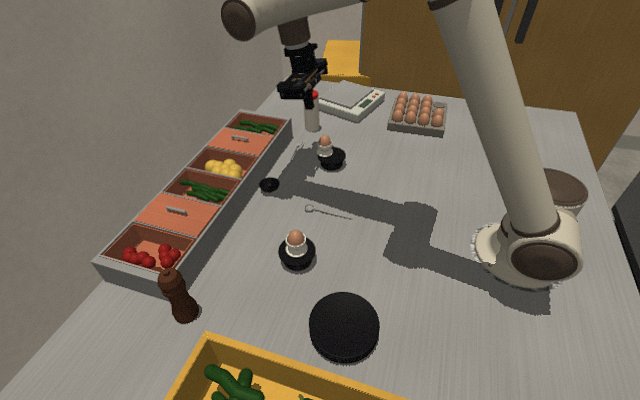

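View pics/top1.png

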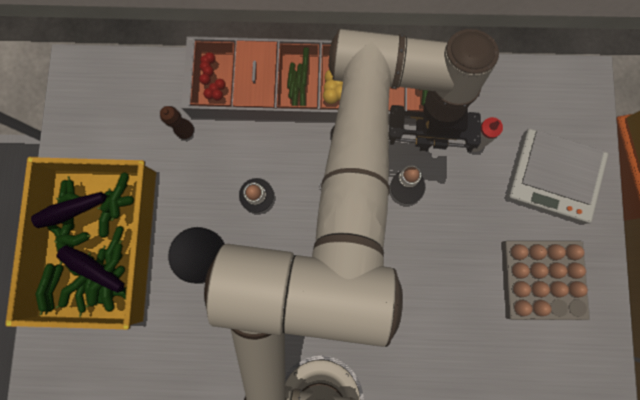

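```bash
python3 -m crank '[{"delta_rot":[0,0,0],"linear":[-0.042,0.005,0],"gripper":0},{"delta_rot":[0,0,0],"linear":[0,0,0.04],"gripper":0},{"delta_rot":[0,0,0],"linear":[0,0,0.04],"gripper":0},{"delta_rot":[0,0,0],"linear":[0,0,0.035],"gripper":0},{"delta_rot":[0,0,0],"linear":[0,0,0.018],"gripper":0},{"delta_rot":[0,0,0],"linear":[0,0,0],"gripper":0},{"delta_rot":[0,0,0],"linear":[0,0,0],"gripper":0}]'
python3 d.py .6254 -.2207 .0425
python3 - <<'E'
from station import capture
import cv2,numpy as np
a=[]
for n,(u,v) in(("top",(405,170)),("side",(325,145))):
    im=capture(n)["img"];cv2.imwrite(f"pics/{n}2.png",im)
    a.append(cv2.resize(im[v-45:v+45,u-45:u+45],(400,400),interpolation=cv2.INTER_CUBIC))
cv2.imwrite("pics/z2.png",np.hstack(a))
E
```

```text
time_s: 3.52
tcp_pos: [0.6362, -0.2231, 0.0561]
ee_rot: [[-0.983, 0.072, -0.17], [0.071, 0.997, 0.012], [0.17, -0.001, -0.985]]
wrist_force: [-0.1, -0.1, 0.2]
gripper_width: 0.004
t 3.525 p [ 0.6362 -0.2231  0.0561] F [-0.12 -0.14  0.16] w 0.004 xang 175.86
[[-9.829e-01  7.210e-02 -1.697e-01]
 [ 7.110e-02  9.974e-01  1.160e-02]
 [ 1.701e-01 -6.000e-04 -9.854e-01]]
tool delta [0.0084 0.0016 0.0153] 0.01754686325627403
```

View pics/z2.png

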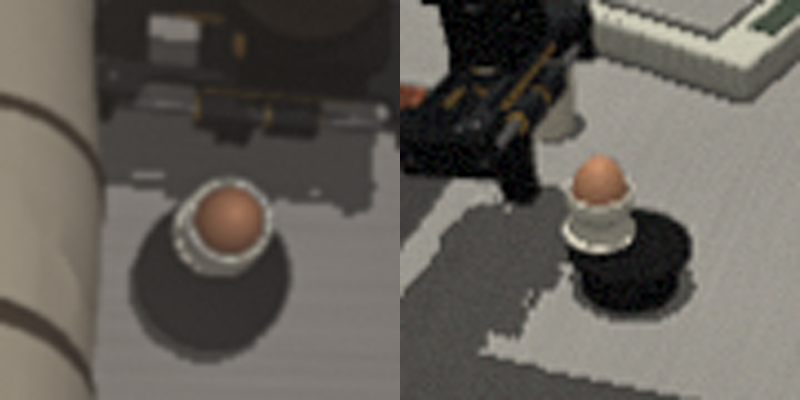

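```bash
python3 -m crank '[{"delta_rot":[0,0,0],"linear":[0,0.002,0.007],"gripper":0},{"delta_rot":[0,0,0],"linear":[0.004,0,0.007],"gripper":0},{"delta_rot":[0,0,0],"linear":[0.004,0,0.0005],"gripper":0},{"delta_rot":[0,0,0],"linear":[0,0,0],"gripper":0},{"delta_rot":[0,0,0],"linear":[0,0,0],"gripper":0}]'
python3 d.py .6154 -.2200 .0425
cat > p.py <<'E'
from station import capture
import cv2,numpy as np,sys
a=[]
for n,(u,v) in(("top",(405,178)),("side",(325,150))):
    im=capture(n)["img"];cv2.imwrite(f"pics/{n}{sys.argv[1]}.png",im)
    a.append(cv2.resize(im[v-30:v+30,u-30:u+30],(400,400),interpolation=cv2.INTER_CUBIC))
cv2.imwrite(f"pics/z{sys.argv[1]}.png",cv2.convertScaleAbs(np.hstack(a),alpha=1.4))
E
python3 p.py 3
```

```text
time_s: 4.25
tcp_pos: [0.6249, -0.2198, 0.0416]
ee_rot: [[-0.982, 0.072, -0.173], [0.071, 0.997, 0.012], [0.173, -0.0, -0.985]]
wrist_force: [0.2, 0.2, 0.2]
gripper_width: 0.007
t 4.25 p [ 0.6249 -0.2198  0.0416] F [0.2  0.15 0.23] w 0.007 xang 175.87
[[-9.824e-01  7.200e-02 -1.726e-01]
 [ 7.100e-02  9.974e-01  1.230e-02]
 [ 1.730e-01 -2.000e-04 -9.849e-01]]
tool delta [ 0.0094 -0.0009  0.0008] 0.00949959395661982
```

View pics/z3.png

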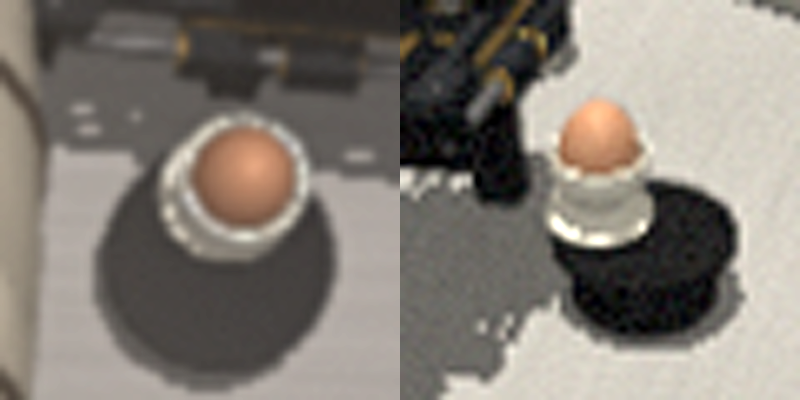

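```bash
python3 -m crank '[{"delta_rot":[0,0,0],"linear":[0.0039,0,0.0007],"gripper":0},{"delta_rot":[0,0,0],"linear":[0.0030,0,0.0005],"gripper":0},{"delta_rot":[0,0,0],"linear":[0.0020,0,0.0003],"gripper":0},{"delta_rot":[0,0,0],"linear":[0.0010,0,0.0002],"gripper":0},{"delta_rot":[0,0,0],"linear":[0,0,0],"gripper":0}]'
python3 d.py .6105 -.2200 .0425;python3 p.py 4; python3 m.py
```

```text
time_s: 4.97
tcp_pos: [0.6146, -0.219, 0.0414]
ee_rot: [[-0.982, 0.072, -0.173], [0.071, 0.997, 0.012], [0.174, -0.0, -0.985]]
wrist_force: [0.3, 0.2, 0.5]
gripper_width: 0.005
t 4.975 p [ 0.6146 -0.219   0.0414] F [0.35 0.18 0.47] w 0.005 xang 175.86
[[-0.9823  0.0721 -0.1731]
 [ 0.071   0.9974  0.0125]
 [ 0.1735 -0.     -0.9848]]
tool delta [ 0.0041 -0.0013 -0.0003] 0.0043541084811817956
top off [ 0.5531 -0.2162] 0.0002 150 foot [ 0.5769 -0.2177] 0.00031 108 off [23.8 -1.5] egg [ 0.5775 -0.2196] eggoff [24.4 -3.4]
top ctr [0.5193 0.1829] 0.00031 297 foot [0.5215 0.1833] 0.00037 110 off [2.2 0.4] egg [0.5211 0.1851] eggoff [1.8 2.2]
side off [ 0.5577 -0.2203] 0.00028 30 foot [ 0.5777 -0.2233] 9 0 off [20. -3.] egg [ 0.5758 -0.2262] eggoff [18.  -5.9]
side ctr [0.5159 0.1889] 0.00069 187 foot [0.5177 0.1855] 0.00014 111 off [ 1.7 -3.3] egg [0.5192 0.1824] eggoff [ 3.3 -6.4]
```

View pics/z4.png

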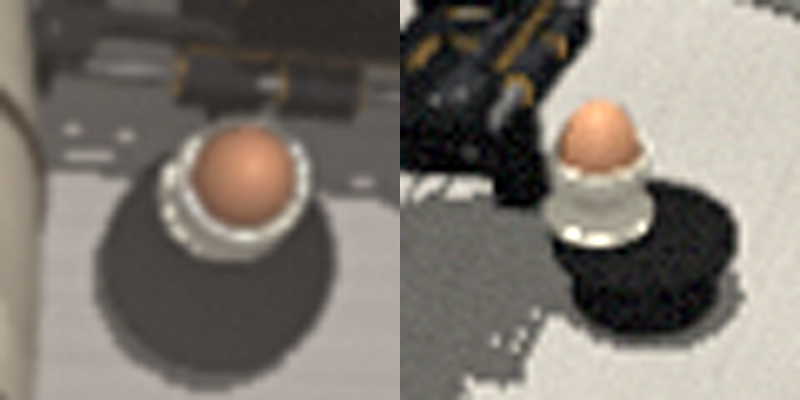

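```bash
python3 -m crank '[{"delta_rot":[0,0,0],"linear":[0.0010,0,-0.0003],"gripper":0},{"delta_rot":[0,0,0],"linear":[0.0010,0,0.0002],"gripper":0},{"delta_rot":[0,0,0],"linear":[0.0010,0,0.0002],"gripper":0},{"delta_rot":[0,0,0],"linear":[0.0010,0,0.0002],"gripper":0},{"delta_rot":[0,0,0],"linear":[0.0010,0,0.0002],"gripper":0},{"delta_rot":[0,0,0],"linear":[0.0010,0,0.0002],"gripper":0},{"delta_rot":[0,0,0],"linear":[0,0,0],"gripper":0}]'
python3 p.py 5; python3 m.py
```

```text
time_s: 6.05
tcp_pos: [0.6086, -0.2186, 0.0418]
ee_rot: [[-0.982, 0.072, -0.173], [0.071, 0.997, 0.012], [0.174, -0.0, -0.985]]
wrist_force: [-0.2, -0.1, 0.3]
gripper_width: 0.004
top off [ 0.553  -0.2161] 0.0002 121 foot [ 0.5729 -0.2167] 0.00042 109 off [19.9 -0.5] egg [ 0.5733 -0.219 ] eggoff [20.3 -2.9]
top ctr [0.5193 0.1829] 0.00034 315 foot [0.5214 0.1833] 0.00038 109 off [2.1 0.4] egg [0.5211 0.1851] eggoff [1.7 2.2]
side off [ 0.5528 -0.2226] 0.0003 33 foot [ 0.5728 -0.2256] 9 0 off [20. -3.] egg [ 0.5718 -0.2255] eggoff [19.  -2.8]
side ctr [0.5159 0.1889] 0.00073 186 foot [0.5176 0.1855] 0.00015 111 off [ 1.7 -3.4] egg [0.5191 0.1825] eggoff [ 3.2 -6.4]
```

View pics/z5.png

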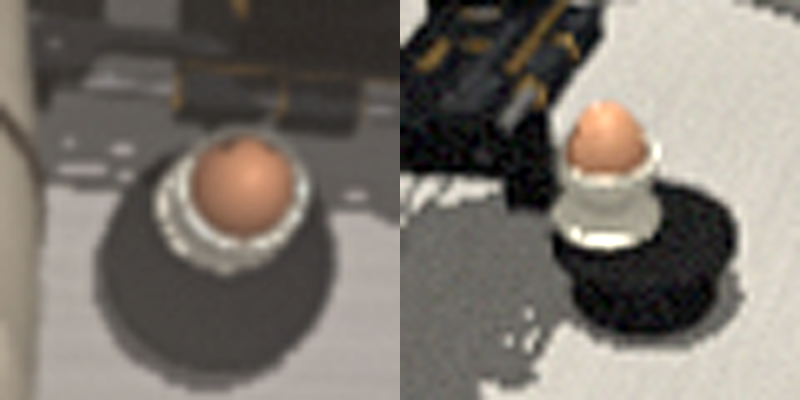

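```bash
python3 -m crank '[{"delta_rot":[0,0,0],"linear":[0.0010,0,0.0002],"gripper":0},{"delta_rot":[0,0,0],"linear":[0.0012,0,0.0002],"gripper":0},{"delta_rot":[0,0,0],"linear":[0.0012,0,0.0002],"gripper":0},{"delta_rot":[0,0,0],"linear":[0.0012,0,0.0002],"gripper":0},{"delta_rot":[0,0,0],"linear":[0.0012,0,0.0002],"gripper":0},{"delta_rot":[0,0,0],"linear":[0.0012,0,0.0002],"gripper":0},{"delta_rot":[0,0,0],"linear":[0.0010,0,0.0002],"gripper":0},{"delta_rot":[0,0,0],"linear":[0.0008,0,0.0002],"gripper":0},{"delta_rot":[0,0,0],"linear":[0,0,0],"gripper":0}]'
python3 p.py 6; python3 m.py .01 0
```

```text
time_s: 7.38
tcp_pos: [0.5996, -0.2179, 0.0417]
ee_rot: [[-0.982, 0.072, -0.173], [0.071, 0.997, 0.013], [0.174, -0.0, -0.985]]
wrist_force: [0.7, -0.7, 2.0]
gripper_width: 0.006
top off [ 0.5531 -0.2162] 0.00021 105 foot [ 0.5631 -0.2154] 0.00031 107 off [10.   0.8] egg [ 0.5645 -0.2171] eggoff [11.4 -0.9]
top ctr [0.5194 0.1828] 0.00037 312 foot [0.5214 0.1833] 0.00041 109 off [2.1 0.5] egg [0.5211 0.1851] eggoff [1.7 2.2]
side off [ 0.5494 -0.2103] 0.00042 113 foot [ 0.5603 -0.2136] 0.00028 81 off [10.9 -3.4] egg [ 0.5629 -0.2238] eggoff [ 13.5 -13.5]
side ctr [0.5159 0.1889] 0.00073 183 foot [0.5176 0.1855] 0.00015 111 off [ 1.7 -3.4] egg [0.5192 0.1825] eggoff [ 3.3 -6.4]
```

View pics/z6.png

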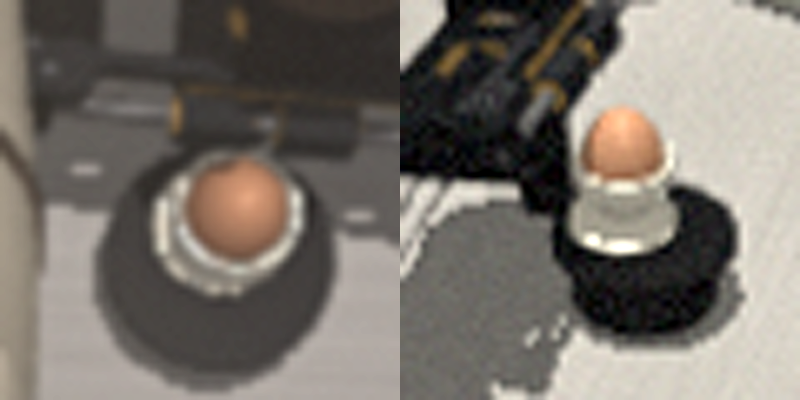

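```bash
python3 -m crank '[{"delta_rot":[0,0,0],"linear":[0,0,-0.0007],"gripper":0},{"delta_rot":[0,0,0],"linear":[0.0010,0,0.0002],"gripper":0},{"delta_rot":[0,0,0],"linear":[0.0012,0,0.0002],"gripper":0},{"delta_rot":[0,0,0],"linear":[0.0012,0,0.0002],"gripper":0},{"delta_rot":[0,0,0],"linear":[0.0012,0,0.0002],"gripper":0},{"delta_rot":[0,0,0],"linear":[0.0008,0,0.0002],"gripper":0},{"delta_rot":[0,0,0],"linear":[0.0008,0,0.0002],"gripper":0},{"delta_rot":[0,0,0],"linear":[0,0,0],"gripper":0}]'
python3 p.py 7; python3 m.py .004 0
```

```text
time_s: 8.57
tcp_pos: [0.5934, -0.2175, 0.0423]
ee_rot: [[-0.982, 0.072, -0.173], [0.071, 0.997, 0.013], [0.174, -0.0, -0.985]]
wrist_force: [1.5, -0.1, -0.5]
gripper_width: 0.006
top off [ 0.553  -0.2162] 0.0002 88 foot [ 0.5585 -0.2137] 0.00016 109 off [5.5 2.5] egg [ 0.5582 -0.2162] eggoff [ 5.2 -0.1]
top ctr [0.5194 0.1828] 0.00036 313 foot [0.5214 0.1833] 0.00036 109 off [2.1 0.5] egg [0.5211 0.1851] eggoff [1.7 2.3]
side off [ 0.5496 -0.2106] 0.00041 94 foot [ 0.5539 -0.2128] 0.00037 79 off [ 4.3 -2.2] egg [ 0.5566 -0.2223] eggoff [  7.  -11.6]
side ctr [0.5159 0.1889] 0.00071 186 foot [0.5177 0.1855] 0.00014 110 off [ 1.8 -3.4] egg [0.5192 0.1825] eggoff [ 3.3 -6.4]
```

View pics/z7.png

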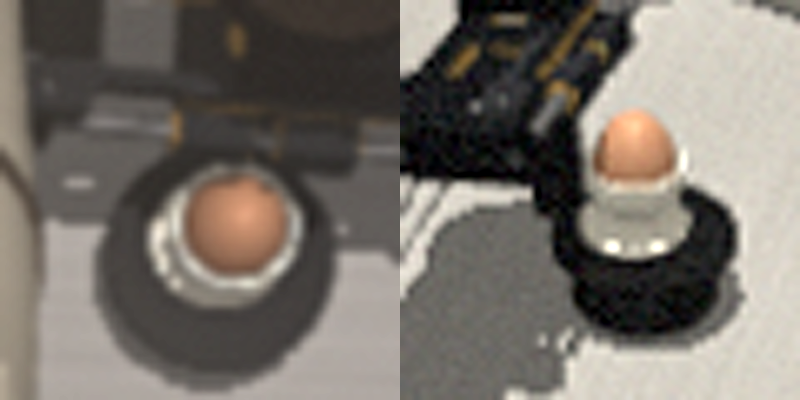

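```bash
python3 -m crank '[{"delta_rot":[0,0,0],"linear":[0.0010,0,0.0002],"gripper":0},{"delta_rot":[0,0,0],"linear":[0.0010,0,0.0002],"gripper":0},{"delta_rot":[0,0,0],"linear":[0.0010,0,0.0002],"gripper":0},{"delta_rot":[0,0,0],"linear":[0,0,0],"gripper":0},{"delta_rot":[0,0,0],"linear":[-0.003,0,-0.0005],"gripper":0},{"delta_rot":[0,0,0],"linear":[-0.01,0,-0.0017],"gripper":0},{"delta_rot":[0,0,0],"linear":[-0.02,0,-0.004],"gripper":0},{"delta_rot":[0,0,0],"linear":[0,0,-0.04],"gripper":0},{"delta_rot":[0,0,0],"linear":[0,0,-0.05],"gripper":0},{"delta_rot":[0,0,0],"linear":[0,0,0],"gripper":0}]'
python3 p.py 8; python3 m.py .0 0
```

```text
time_s: 10.02
tcp_pos: [0.6433, -0.2216, 0.1363]
ee_rot: [[-0.984, 0.071, -0.163], [0.071, 0.997, 0.01], [0.163, -0.002, -0.987]]
wrist_force: [0.5, 0.2, 0.0]
gripper_width: 0.003
top off [ 0.5524 -0.2161] 0.0003 216 foot [ 0.555  -0.2133] 0.00023 108 off [2.6 2.8] egg [ 0.5555 -0.2158] eggoff [3.1 0.3]
top ctr [0.5194 0.1829] 0.00033 310 foot [0.5214 0.1834] 0.00036 108 off [2.  0.5] egg [0.5211 0.1851] eggoff [1.7 2.3]
side off [ 0.5503 -0.2112] 0.00045 125 foot [ 0.551  -0.2125] 0.00024 83 off [ 0.8 -1.3] egg [ 0.554  -0.2219] eggoff [  3.7 -10.7]
side ctr [0.5159 0.1889] 0.00066 186 foot [0.5176 0.1855] 0.00015 110 off [ 1.7 -3.4] egg [0.5192 0.1825] eggoff [ 3.3 -6.4]
```

View pics/z8.png

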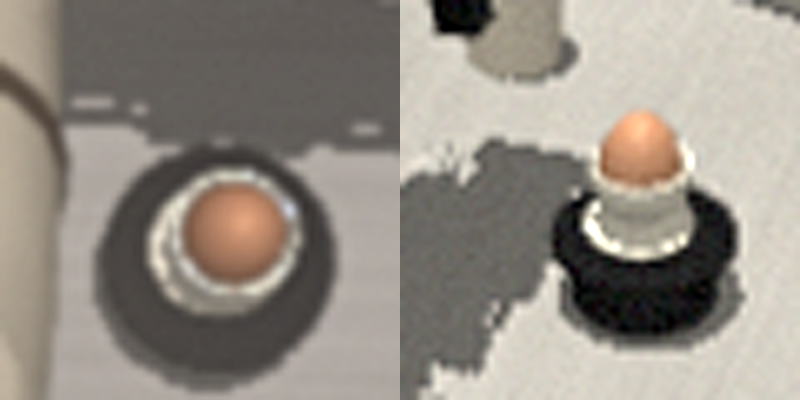

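```bash
python3 -c "
from station import r
import numpy as np
print(np.round(r.sense()['joints'],1))"
```

```text
[ -5.3  36.    9.7   0.2 -73.9 -88.9]
```

```bash
python3 -m crank '[{"delta_rot":[0,-0.1745,0],"linear":[0,0,-0.05],"gripper":0},{"delta_rot":[0,0,-0.1835],"linear":[0,0,-0.02],"gripper":0},{"delta_rot":[0,0,-0.1835],"linear":[0,0,0],"gripper":0},{"delta_rot":[0,0,-0.1835],"linear":[0,0,0],"gripper":0},{"delta_rot":[0,0,-0.1835],"linear":[0,0,0],"gripper":0},{"delta_rot":[0,0,-0.1835],"linear":[0,0,0],"gripper":0},{"delta_rot":[0,0,-0.1835],"linear":[0,0,0],"gripper":0},{"delta_rot":[0,0,-0.1835],"linear":[0,0,0],"gripper":0},{"delta_rot":[0,0,-0.1835],"linear":[0,0,0],"gripper":0},{"delta_rot":[0,0,0],"linear":[0,0,0],"gripper":0}]'
python3 d.py .563 -.135 .2
```

```text
time_s: 11.48
tcp_pos: [0.6475, -0.2213, 0.1989]
ee_rot: [[-0.176, -0.984, -0.003], [-0.984, 0.176, 0.0], [0.0, 0.003, -1.0]]
wrist_force: [1.5, -0.0, -0.1]
gripper_width: 0.006
t 11.475 p [ 0.6475 -0.2213  0.1989] F [ 1.46 -0.02 -0.14] w 0.006 xang -100.15
[[-1.763e-01 -9.843e-01 -2.900e-03]
 [-9.843e-01  1.763e-01  4.000e-04]
 [ 1.000e-04  2.900e-03 -1.000e+00]]
tool delta [-0.07    0.0984 -0.0008] 0.12081935652774492
```

```bash
python3 -m crank '[{"delta_rot":[0,0,0],"linear":[-0.035,0.0492,0],"gripper":0},{"delta_rot":[0,0,0],"linear":[-0.035,0.0492,0],"gripper":0},{"delta_rot":[0,0.1745,0],"linear":[0,0,0],"gripper":0},{"delta_rot":[0,0,0],"linear":[0,0,0],"gripper":0}]'
python3 d.py .563 -.163 .0430; python3 - <<'E'
from station import capture
import cv2
cv2.imwrite("pics/side9.png",capture("side")["img"])
E
```

```text
time_s: 11.98
tcp_pos: [0.5624, -0.1335, 0.1995]
ee_rot: [[-0.169, -0.985, -0.032], [-0.97, 0.172, -0.172], [0.175, 0.002, -0.985]]
wrist_force: [-0.6, 0.3, -1.0]
gripper_width: 0.002
t 11.975 p [ 0.5624 -0.1335  0.1995] F [-0.61  0.29 -0.99] w 0.002 xang -99.9
[[-0.1693 -0.985  -0.0324]
 [-0.9699  0.1724 -0.1722]
 [ 0.1752  0.0023 -0.9845]]
tool delta [ 0.0011 -0.006   0.1591] 0.15922440603028126
```

View pics/side9.png

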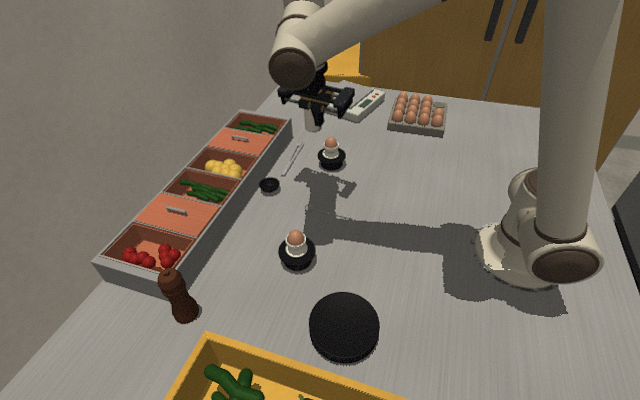

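```bash
python3 -m crank '[{"delta_rot":[0,0,0],"linear":[0,-0.006,0.04],"gripper":0},{"delta_rot":[0,0,0],"linear":[0,0,0.04],"gripper":0},{"delta_rot":[0,0,0],"linear":[0,0,0.04],"gripper":0},{"delta_rot":[0,0,0],"linear":[0,0,0.025],"gripper":0},{"delta_rot":[0,0,0],"linear":[0,0,0.007],"gripper":0},{"delta_rot":[0,0,0],"linear":[0,0,0],"gripper":0},{"delta_rot":[0,0,0],"linear":[0,0,0],"gripper":0}]'
python3 d.py .563 -.163 .0430; python3 p.py 10
```

```text
time_s: 12.9
tcp_pos: [0.5659, -0.1625, 0.052]
ee_rot: [[-0.172, -0.985, -0.028], [-0.97, 0.175, -0.171], [0.173, -0.003, -0.985]]
wrist_force: [1.0, -0.4, 0.0]
gripper_width: 0.006
t 12.9 p [ 0.5659 -0.1625  0.052 ] F [ 0.96 -0.4   0.04] w 0.006 xang -100.08
[[-0.1725 -0.9846 -0.0276]
 [-0.9697  0.1746 -0.1707]
 [ 0.1729 -0.0027 -0.9849]]
tool delta [-0.0006  0.0028  0.009 ] 0.009483150895853385
```

View pics/z10.png

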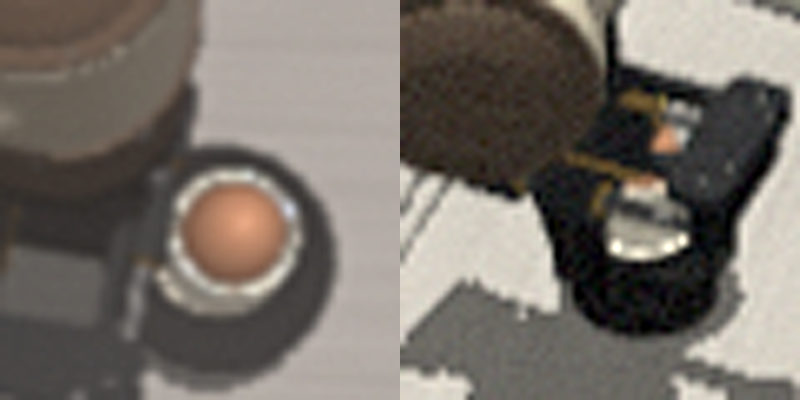

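```bash
python3 -m crank '[{"delta_rot":[0,0,0],"linear":[0,0.002,0.005],"gripper":0},{"delta_rot":[0,0,0],"linear":[0,0,0.0035],"gripper":0},{"delta_rot":[0,0,0],"linear":[0.003,0,0.0005],"gripper":0},{"delta_rot":[0,0,0],"linear":[0.003,0,0.0005],"gripper":0},{"delta_rot":[0,0,0],"linear":[0.0025,0,0.0004],"gripper":0},{"delta_rot":[0,0,0],"linear":[0.001,0,0.0002],"gripper":0},{"delta_rot":[0,0,0],"linear":[0,0,0],"gripper":0}]'
python3 d.py .563 -.163 .0430; python3 m.py 0 .002 | grep top
```

```text
time_s: 13.88
tcp_pos: [0.5609, -0.1731, 0.0425]
ee_rot: [[-0.172, -0.985, -0.03], [-0.97, 0.174, -0.171], [0.174, -0.0, -0.985]]
wrist_force: [0.5, -0.2, -0.4]
gripper_width: 0.002
t 13.875 p [ 0.5609 -0.1731  0.0425] F [ 0.51 -0.18 -0.44] w 0.002 xang -100.04
[[-1.717e-01 -9.847e-01 -3.010e-02]
 [-9.697e-01  1.743e-01 -1.709e-01]
 [ 1.736e-01 -1.000e-04 -9.848e-01]]
tool delta [-0.01   -0.0003 -0.0023] 0.010301120823852122
top off [ 0.5522 -0.2159] 0.00028 231 foot [ 0.5522 -0.2139] 9 0 off [0. 2.] egg [ 0.5554 -0.2175] eggoff [ 3.1 -1.5]
top ctr [0.5193 0.1828] 0.00034 310 foot [0.5214 0.1833] 0.00035 109 off [2.1 0.5] egg [0.5211 0.1851] eggoff [1.7 2.2]
```

```bash
python3 p.py 11
```

```text
(no output)
```

View pics/z11.png

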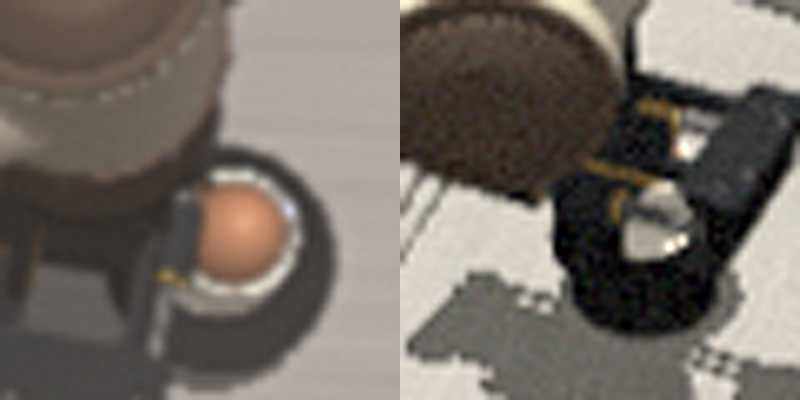

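```bash
cat > e.py <<'E'
from station import capture
from h import *
import sys
def edge(im):
    up=cv2.resize(im[160:205,395:435],None,fx=8,fy=8,interpolation=cv2.INTER_CUBIC).astype(int)
    b=(up[...,2]-up[...,0])>35
    k=np.array([np.where(rw)[0].max() for rw in b if rw.sum()>40]);return np.sort(k)[-25:].mean()/8
print("right egg edge px",edge(cv2.imread("pics/top8.png")),edge(cv2.imread("pics/top10.png")),edge(capture("top")["img"]))
E
python3 e.py
python3 -m crank '[{"delta_rot":[0,0,0],"linear":[0.001,0,0.0002],"gripper":0},{"delta_rot":[0,0,0],"linear":[0.001,0,0.0002],"gripper":0},{"delta_rot":[0,0,0],"linear":[0.001,0,0.0002],"gripper":0},{"delta_rot":[0,0,0],"linear":[0.001,0,0.0002],"gripper":0},{"delta_rot":[0,0,0],"linear":[0,0,0],"gripper":0}]'; python3 e.py
```

```text
right egg edge px 22.45 22.46 22.465
time_s: 14.75
tcp_pos: [0.5601, -0.1771, 0.0423]
ee_rot: [[-0.172, -0.985, -0.03], [-0.97, 0.174, -0.171], [0.174, 0.0, -0.985]]
wrist_force: [-0.7, 0.2, -1.5]
gripper_width: 0.003
right egg edge px 22.45 22.46 22.46
```

```bash
python3 -m crank '[{"delta_rot":[0,0,0],"linear":[0.001,0,0.0002],"gripper":0},{"delta_rot":[0,0,0],"linear":[0.001,0,0.0002],"gripper":0},{"delta_rot":[0,0,0],"linear":[0,0,0],"gripper":0}]'; python3 e.py
```

```text
time_s: 15.18
tcp_pos: [0.5599, -0.179, 0.0423]
ee_rot: [[-0.172, -0.985, -0.03], [-0.97, 0.174, -0.171], [0.173, -0.0, -0.985]]
wrist_force: [-0.2, 0.4, -0.1]
gripper_width: 0.002
right egg edge px 22.45 22.46 22.55
```

Contact has begun (about 0.2 mm of motion); about 2 mm more to go.

```bash
python3 -m crank '[{"delta_rot":[0,0,0],"linear":[0.001,0,0.0002],"gripper":0},{"delta_rot":[0,0,0],"linear":[0.001,0,0.0002],"gripper":0},{"delta_rot":[0,0,0],"linear":[0,0,0],"gripper":0}]'; python3 e.py
```

```text
time_s: 15.6
tcp_pos: [0.5595, -0.1811, 0.0423]
ee_rot: [[-0.171, -0.985, -0.03], [-0.97, 0.174, -0.171], [0.174, -0.0, -0.985]]
wrist_force: [0.2, 1.2, 0.3]
gripper_width: 0.004
right egg edge px 22.45 22.46 23.44
```

Shifted about 2.5 mm. Back off and measure.

```bash
python3 -m crank '[{"delta_rot":[0,0,0],"linear":[-0.003,0,-0.0005],"gripper":0},{"delta_rot":[0,0,0],"linear":[-0.01,0,-0.0017],"gripper":0},{"delta_rot":[0,0,0],"linear":[-0.02,0,-0.004],"gripper":0},{"delta_rot":[0,0,0],"linear":[0,0,-0.04],"gripper":0},{"delta_rot":[0,0,0],"linear":[0,0,-0.06],"gripper":0},{"delta_rot":[0,0,0],"linear":[-0.06,0,0],"gripper":0},{"delta_rot":[0,0,0],"linear":[0,0,-0.05],"gripper":0},{"delta_rot":[0,0,0],"linear":[0,0,0],"gripper":0},{"delta_rot":[0,0,0],"linear":[0,0,0],"gripper":0}]'; python3 p.py 12; python3 m.py 0 0
```

```text
time_s: 16.77
tcp_pos: [0.5798, -0.063, 0.1798]
ee_rot: [[-0.171, -0.985, -0.03], [-0.97, 0.173, -0.171], [0.173, 0.0, -0.985]]
wrist_force: [-0.1, 0.3, -0.2]
gripper_width: 0.006
top off [ 0.5516 -0.2161] 0.0004 309 foot [ 0.5543 -0.2159] 0.00032 108 off [2.7 0.2] egg [ 0.5553 -0.2183] eggoff [ 3.7 -2.2]Traceback (most recent call last):
  File "m.py", line 14, in <module>
    if __name__=="__main__": run([float(x) for x in sys.argv[1:3]] if len(sys.argv)>2 else (.02,-.003))
                             ~~~^^^^^^^^^^^^^^^^^^^^^^^^^^^^^^^^^^^^^^^^^^^^^^^^^^^^^^^^^^^^^^^^^^^^^^^
  File "m.py", line 12, in run
    _,ep=meas(c,st[0])
         ~~~~^^^^^^^^^
  File "h.py", line 33, in meas
    m=cv2.moments(biggest(e).reshape(-1,1,2));ep=rays(c,back([[m["m10"]/m["m00"],m["m01"]/m["m00"]]]),ez)[0,:2]
                  ~~~~~~~^^^
  File "h.py", line 27, in biggest
    return max(cs,key=cv2.contourArea).reshape(-1,2)
           ~~~^^^^^^^^^^^^^^^^^^^^^^^^
ValueError: max() iterable argument is empty
```

View pics/z12.png

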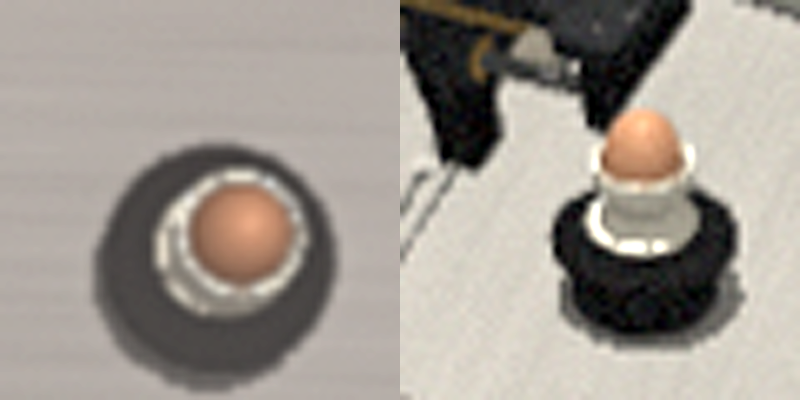

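View pics/side12.png

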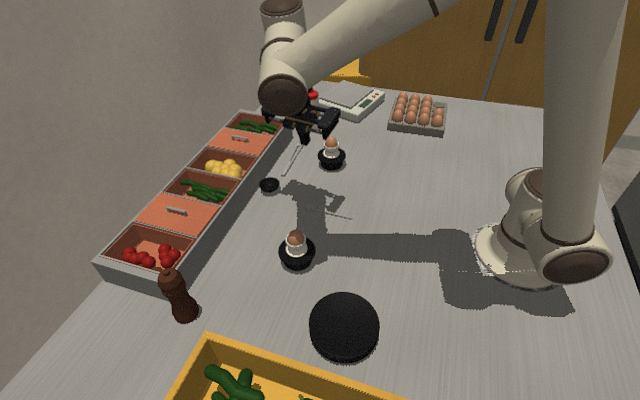

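```bash
python3 - <<'E'
from station import capture
from h import *
c=capture("side");st,w,cam=meas2(c,rays(c,[(330,158)],.03)[0,:2],(70,90))
f=arcfit(w,cam,st[0],.0265,-1,55,tol=.003);print(st,f,(f[0]-st[0])*1e3)
t={**capture("top")}
for k in("top0","top12"):
    t["img"]=cv2.imread(f"pics/{k}.png")
    for px in((407,186),(257,196)):
        try:
            g0=rays(t,[px],.03)[0,:2]
            for d in (70,78,85,92):
                st,w,cam=meas2(t,g0,(d,75));f=arcfit(w,cam,st[0],.0265,-1,55,tol=.003);print(k,px,d,np.round(st[0],4),st[2],np.round((f[0]-st[0])*1e3,1))
        except Exception as e:print(k,px,"x")
s=c["img"]
cv2.imwrite("pics/z13.png",np.hstack([cv2.resize(s[128:184,303:359],(400,400),interpolation=cv2.INTER_CUBIC),cv2.resize(cv2.imread("pics/side0.png")[220:290,261:331],(400,400),interpolation=cv2.INTER_CUBIC)]))
E
```

```text
(array([ 0.54999622, -0.20388639]), 9, 0) (array([ 0.54999622, -0.20388639]), 9, 0) [0. 0.]
top0 (407, 186) 70 [ 0.5529 -0.2148] 138 [0. 0.]
top0 (407, 186) 78 [ 0.5526 -0.2155] 171 [0. 0.]
top0 (407, 186) 85 [ 0.5524 -0.216 ] 182 [0. 0.]
top0 (407, 186) 92 [ 0.5522 -0.2165] 188 [0. 0.]
top0 (257, 196) 70 [0.5186 0.1822] 310 [2.9 1.1]
top0 (257, 196) 78 [0.519  0.1825] 310 [2.5 0.8]
top0 (257, 196) 85 [0.5194 0.1828] 311 [2.1 0.5]
top0 (257, 196) 92 [0.5197 0.1832] 313 [1.7 0.1]
top12 (407, 186) 70 [ 0.5508 -0.2152] 305 [ 3.5 -0.7]
top12 (407, 186) 78 [ 0.5512 -0.2157] 307 [ 3.1 -0.2]
top12 (407, 186) 85 [ 0.5516 -0.2161] 309 [2.7 0.2]
top12 (407, 186) 92 [ 0.552  -0.2164] 310 [2.3 0.5]
top12 (257, 196) x
```

View pics/z13.png

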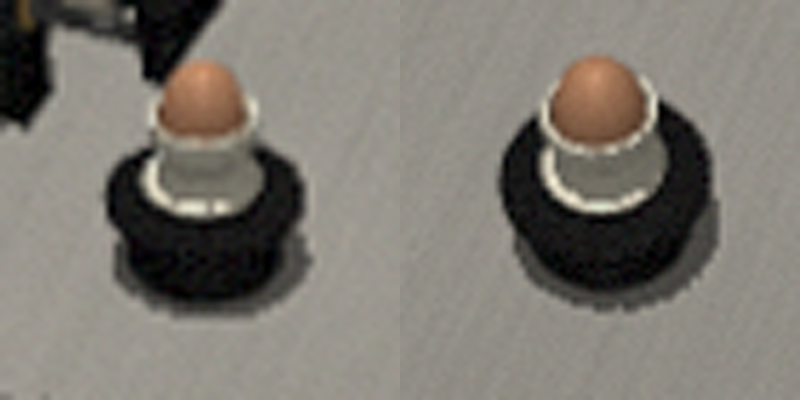

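```bash
python3 -c "
from station import workorder,r
print(r.sense()['time_s'],workorder.finish_job())"
```

```text
the job is handed in; nothing more can be done
17.025 None
```

I slid the off-centre cup to the middle of its stand with the closed fingers and handed the job in at about 17 s. No verdict is reported, so the result rests on my own measurements.

**What I did:** I leaned the fingers back 10° and pushed level at the foot rim. The first push moved the cup about 22 mm towards the robot, during which it crept about 2 mm sideways. A second push of about 2.5 mm from the side corrected that. The arm then backed off and raised clear of everything.

**Position checks:** My raw fits read a few millimetres off even for the other, already centred cup, so I corrected them by its readings.
- **Top camera:** the foot rim gave about (0.6, 0) mm off the middle and the egg outline about (2, 0) mm. They disagree by about 1.5 mm, but both are inside the 5 mm limit.
- **Side camera:** the gaps to the left and right of the foot matched those of the centred cup to a fraction of a millimetre.

**Other checks:** The cup looked upright with its egg in it. The stand's fitted position stayed within about 1 mm. Wrist force read about 2 N at most while the fingers were at the cup.

**What failed or went unchecked:** In the last look the side camera's automatic fit failed because the gripper was in the crop, so I read those gaps by eye. The arm hid the other service from the top camera in that look. In the last side picture it looked undisturbed.

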